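# Microscope check of a cut nut at the carousel's viewing port

### The job

Turn the sample carousel by its black knob until the half nut clicks into place under the round viewing port of the clear dust cover, then let go of the knob. Take the hand microscope out of its desk stand, carry it over the sample jars without disturbing them, and hold it upright with its lens centred about a centimetre above the nut's cut face, touching neither the nut nor the cover. Finish while still holding it there, steady in the gripper: do not put it down.

Things in the scene. Friction and masses are not known exactly. Their poses are not given: they have to be found in the camera images.
- station: The carousel's fixed base and cover: grey base plate 220 x 220 mm, a 196 mm aluminium disc turning on it, and a fixed clear dust cover 220 x 220 x 4 mm on four corner posts, its top 60 mm above the bench. Origin: centre of the underside, on the disc's vertical axis; z up. The viewing port lies along the base's -x axis, and the disc itself can only be reached through it.
- port (a point): Centre of the round viewing port (46 mm opening, dark edge ring), at the height of the cover's top face, 60 mm above the bench; 78 mm out from the disc axis. The cover has its only other opening (30 mm) in the middle, for the knob's shaft.
- knob (a point): Centre of the top of the round fluted black knob on the disc's axis, 44 mm in diameter; top 100 mm, underside 66 mm above the bench. It turns the disc, both ways, without end. A sprung roller pulls the disc into a click every 60 degrees from up to 30 degrees off (torque up to 0.1 N m); one click puts the nut under the port. It starts at or part way to another click.
- nut: The half nut, 26 mm across, brown skin, pale flat cut face up, pressed firmly into one of six equal rubber seats on the carousel disc, 78 mm from its axis; the other five seats are empty. It rides round with the disc. Origin: centre of its cut face, 50 mm above the bench, 10 mm lower than the cover's top; z up.
- stand: The microscope's desk stand, fixed: a round foot 92 mm across and 10 mm high carrying an upright cup, bore 38 mm, outside 47 mm, rim 52 mm above the bench. Origin: centre of the underside.
- scope: Cordless hand microscope, 118 mm long, 34 mm in diameter, about 120 g, loose in the stand's cup, lens down, lens 14 mm above the bench. Origin: centre of the lens end; z up along the barrel. The lens end is a nose 25 mm across and 12 mm long, widening to 34 mm at 22 mm from the end. Focus ring 50 to 60 mm from the end, plain barrel to grip from 62 to 112 mm.
- tray: Low fixed aluminium tray, 270 (x) by 85 (y) by 22 mm high, floor 4 mm thick, with three sample jars standing in it, between the microscope's stand and the carousel. Origin: centre of the underside.
- jar_a: Bystander: clear screw-lid jar of nuts, 62 mm in diameter, 95 mm tall, loose, in the tray. Origin: centre of the underside.
- jar_b: Bystander: clear screw-lid jar of nuts, 62 mm in diameter, 120 mm tall, loose, in the tray. Origin: centre of the underside.
- jar_c: Bystander: clear screw-lid jar of nuts, 62 mm in diameter, 105 mm tall, loose, in the tray. Origin: centre of the underside.
Things that resemble listed ones, but are neither listed nor needed, are in the scene too. Leave any pink look-alike of the scope alone. Several things look just like the stand: the one meant starts farthest from the robot's base.

How it is judged:
On the way, in this order (a step that is already met when the one before it is completed fails the run):
1. The half nut rests in its click under the viewing port and the fingers are off the carousel, the microscope still in its stand (horizontal distance between nut and port below 0.004 m and contact force between the fingers and station below 0.1 N and distance between scope and stand below 0.03 m), for 0.2 s.
2. The microscope is clear of its stand, held by the fingers (z of scope in the frame of stand above 0.055 m and contact force between scope and the fingers above 0.5 N), for 0.1 s.
At the end, for the whole second after the job is handed in: The nut is in its click under the port (within 4 mm); the microscope is held still in the fingers, upright within 7 degrees, its lens centre within 6 mm sideways of the centre of the cut face and 4 to 16 mm above it; neither it nor the robot touches the carousel, cover or nut (horizontal distance between nut and port below 0.004 m and horizontal distance between scope and nut below 0.006 m and z of scope in the frame of nut between 0.004 and 0.016 m and angle between scope's own z axis and vertical below 0.12 rad and linear speed of scope below 0.02 m/s and contact force between scope and the fingers above 0.5 N and contact force between each of scope, the arm, the fingers and station below 0.1 N); the arm keeps its last pose, push and grip.
It fails at once if the microscope touches the nut (contact force between scope and nut above 0.3 N).
It fails at once if the microscope presses on the cover or the carousel (contact force between scope and station above 3 N).
It fails at once if a sample jar is disturbed: shifted more than 15 mm or tipped (distance of any of jar_a, jar_b, jar_c from where it was at the start of the episode above 0.015 m or angle between any of jar_a, jar_b, jar_c's own z axis and vertical above 0.3 rad).
It also fails if it takes over 70 s, if anything falls off the work surface, if the arm or the gripper's body presses on something with over 40 N, if the wrist force passes 120 N, or if a joint passes its speed limit or range.

### The arm

A 6-joint arm with a two-finger parallel gripper is mounted at the origin on the work surface. World frame = base frame: x ahead of the robot, y to its left, z up, the work surface at z = 0. Lengths are in m, angles in rad, forces in N, time in s.
With the tool pointing down it reaches from about 0.3 to 0.775 m from the base axis. Payload 14.6 kg.
Tool frame: the origin (TCP) lies between the finger pads; the fingertips stand 17 mm ahead of it and the grasp point (between the pads) lies 2 mm behind it; z points along the fingers, y is the line along which they close (so a half turn about z gives the same grasp; the last joint's range is limited). The gripper opens to 94 mm and grips with 3 to 60 N. Pads are 16 mm wide; open, the fingers measure 119 mm over their backs; the gripper's body (75 mm by 177 mm) begins 78 mm behind the grasp point.
Start: joints at [1.039, 0.3, 1.521, -0, 1.321, -0.067], TCP at [0.247, 0.492, 0.222] pointing down, gripper open.
Joint ranges: [-3.03, 3.03], [-0.79, 2.21], [0.23, 2.52], [-1.04, 4.18], [0, 3.07], [-2.55, 2.55]. Speed limits (rad/s): [2.22, 2.22, 2.57, 3.14, 3.14, 3.14].

### API

Orientations are given as a rotation vector (axis times angle).
In Python, from cell import sense, viewer, r gives the robot as it stands.
- The arm moves only by the shell command python3 -m jog 'ROWS' [FORCE]. ROWS is JSON, one flat list of numbers, 7 for each row, row after row: the shift along the tool's x, y, z in mm, then the turn, a rotation vector about the tool's x, y, z in degrees, then the opening, from 0 (shut) to 1 (fully open). In form: [tx, ty, tz, rx, ry, rz, grip, tx, ty, tz, rx, ry, rz, grip, ...]. A call has exactly 10 rows; each row shifts and turns the commanded pose from where the row before left it, along the tool's axes as they then stand; what a row does not reach is not made up. A row lasts 1/10 s, in which the tool goes at most 50 mm and 8.59 degrees, less where a joint would pass 70% of its speed; a pose out of reach is approached as far as the arm can. A call with a gripper value outside its range is refused whole. The fingers move at their own pace and stop on an object; FORCE is the grip in N (left out, the last holds). Time passes only in rows, so rows that do not move let the fingers close, or fill a call up. It gives the time, the measured TCP pose, the force, the opening and the grip force at its end, in the units of the state.
- sense(): the state, without advancing time (a new reading comes with each control period).
- viewer.get_image(name): name is "side" or "top" or "wrist"; returns a dict with "img" (480x640x3 uint8, blue, green, red), "range_z" (480x640 float32, m along the optical axis (not along the pixel's ray), 0 where there is no reading), "fov_y" (degrees; the focal length in pixels is half the picture's height over the tangent of half this angle, whatever the lens; pixels are square), "cx", "cy" (the principal point, pixels), "extrinsics" (4x4, takes a point from camera to world coordinates); the wrist camera has in their place "T_tool_cam" (4x4, takes a point from camera to tool coordinates, whose origin is the TCP and whose axes are the flange's). Camera axes: x right, y up, looking along -z (the intrinsics and any distortion apply to the point x, -y, -z); pixel columns grow to the right and rows downward; lengths in m; the calibration is good to about 2 mm. A picture is of the moment at which its call begins: read the wrist's pose just before it.
- r.sign_off(): hands the job in; it is judged then, once.
The state is a dict: "time": time; "joint_positions": joint angles; "joint_vel": joint speeds; "joint_efforts": joint torques, N m; "eef_pos": TCP position; "orientation": TCP orientation; "force": force on the tool from outside, world axes, zero at the start; "wrist_torque": the same for the moment, N m; "opening": opening from 0.0 (shut) to 1.0 (fully open); "finger_force": force on a finger pad.
Only numpy, scipy, OpenCV 4.12 (cv2) and the standard library are available. Lean on these libraries where they do the work, as an engineer would, in place of code of your own. Each camera call takes 0.05 s, during which the arm holds its last target. There are 200 camera calls.

## Working session

There is one attempt and no reset: what is moved stays moved. The work goes in short steps, Python scripts to look and compute and a shell command to move; the robot and the scene stay as the last step left them, time stands still between calls to the robot, and variables do not carry over. Pictures are saved under pics/ and viewed, at most 10 in all, crops included, and the job is handed in when it is done.

```bash
ls; mkdir -p pics; cat > h.py <<'E'
import numpy as np, cv2
from cell import sense, viewer, r
from scipy.spatial.transform import Rotation as R
def snap(name,fn=None):
    s=sense(); d=viewer.get_image(name)
    if name=="wrist":
        T=np.eye(4);T[:3,:3]=R.from_rotvec(s["orientation"]).as_matrix();T[:3,3]=s["eef_pos"]
        d["extrinsics"]=T@np.array(d["T_tool_cam"])
    if fn: cv2.imwrite("pics/"+fn,d["img"]); np.savez("pics/"+fn+".npz",**{k:d[k] for k in("img","range_z","fov_y","cx","cy","extrinsics")})
    return d
def ld(fn): return np.load("pics/"+fn+".npz")
def w(d,u,v,zw=None):
    "pixel -> world, from range or on plane z=zw"
    f=240/np.tan(np.radians(float(d["fov_y"]))/2);E=np.array(d["extrinsics"])
    ray=np.array([(u-d["cx"])/f,-(v-d["cy"])/f,-1.])
    if zw is None: return (E@np.r_[ray*d["range_z"][int(v),int(u)],1])[:3]
    rw=E[:3,:3]@ray; return E[:3,3]+rw*(zw-E[2,3])/rw[2]
def shift(target):
    "world target -> tool shift in mm"
    s=sense(); return R.from_rotvec(s["orientation"]).as_matrix().T@(np.array(target)-s["eef_pos"])*1000
E
python3 - <<'E'
from h import *
for n in("top","side"):
    d=snap(n,n+"0.png"); print(n,{k:d[k] for k in d if k not in("img","range_z")})
print(sense())
E
```

```text
pics
top {'fov_y': 44.95762633337882, 'cx': 322.7974833804486, 'cy': 239.89950792767468, 'extrinsics': array([[ 3.56863520e-03,  9.93168523e-01, -1.16634258e-01,
         3.27769140e-01],
       [-9.99993621e-01,  3.56199811e-03, -2.65342593e-04,
        -8.80348564e-02],
       [ 1.51921097e-04,  1.16634461e-01,  9.93174899e-01,
         1.23723492e+00],
       [ 0.00000000e+00,  0.00000000e+00,  0.00000000e+00,
         1.00000000e+00]])}
side {'fov_y': 53.18757969873883, 'cx': 321.7978440241509, 'cy': 235.83858452084536, 'extrinsics': array([[ 0.87144326,  0.27762593, -0.40436429,  0.08495397],
       [-0.49004156,  0.52827994, -0.6933827 , -0.75116868],
       [ 0.02111653,  0.802399  ,  0.59641424,  0.65466079],
       [ 0.        ,  0.        ,  0.        ,  1.        ]])}
{'time': 0.1, 'joint_positions': array([ 1.03942581e+00,  3.00416625e-01,  1.52152237e+00, -1.70805746e-05,
        1.32072673e+00, -6.65759990e-02]), 'joint_vel': array([-0.00076832, -0.00418431, -0.0012943 ,  0.00115515,  0.00198912,
        0.00029918]), 'joint_efforts': array([ 9.45560205e-04, -5.32639146e+01, -3.53283513e+01,  7.09014013e-02,
        2.35521037e-02, -9.77606578e-05]), 'eef_pos': array([0.24641088, 0.4914592 , 0.22194105]), 'orientation': array([-7.23467620e-01, -3.05684641e+00,  1.61829907e-03]), 'force': array([ 0.56427027, -0.36105294,  0.1223527 ]), 'wrist_torque': array([-0.00663631,  0.02294739,  0.04245492]), 'finger_force': 0.0, 'opening': 0.9995883583125692}
```

View pics/top0.png

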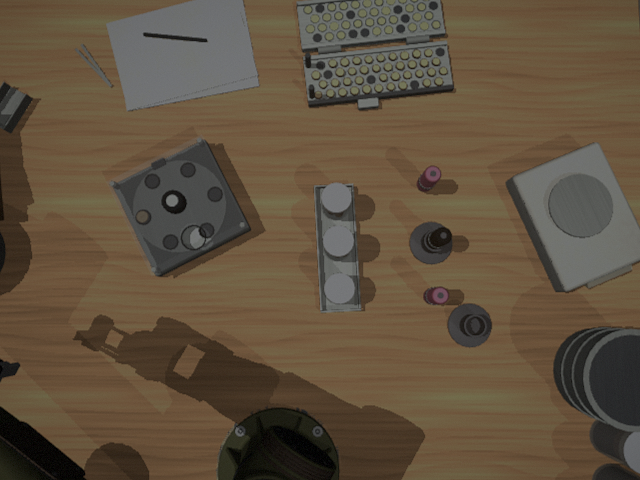

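View pics/side0.png

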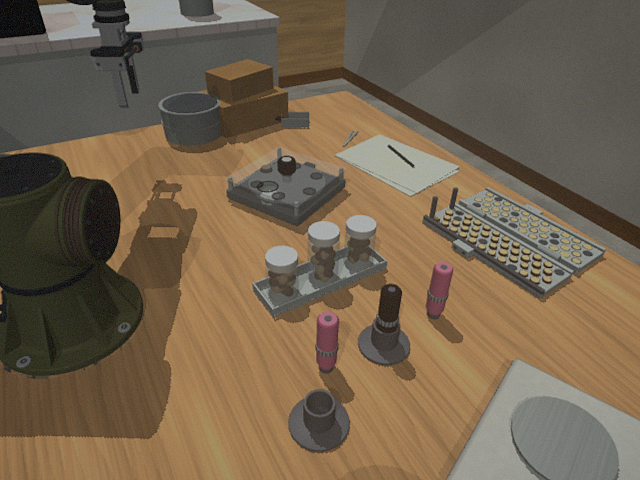

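The top view shows the knob at about (174,201), the port near (197,236), the black scope in its stand at about (433,240), and the jars at (336,198), (340,241) and (340,289). I'll enlarge the carousel.

```bash
python3 - <<'E'
from h import *
d=ld("top0.png"); im=d["img"]
a=cv2.resize(im[130:285,100:255],(600,600),interpolation=cv2.INTER_CUBIC)
a=cv2.convertScaleAbs(a,alpha=1.8)
b=cv2.resize(im[210:280,400:470],(200,200),interpolation=cv2.INTER_CUBIC); b=cv2.convertScaleAbs(b,alpha=2)
c=np.zeros((600,800,3),np.uint8); c[:,:600]=a; c[:200,600:]=b; cv2.imwrite("pics/crop.png",c)
E
```

```text
(no output)
```

View pics/crop.png

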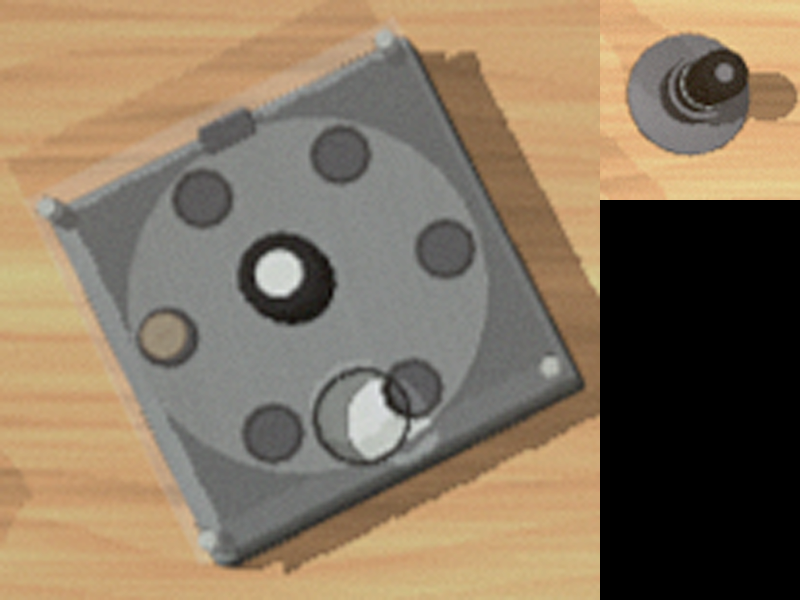

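The crop shows the nut at (167,337), the port ring at (362,416), the seats' common centre at (306,293), and the knob top at (280,274). The nut is one or two clicks away from the port.

```bash
python3 - <<'E'
from h import *
d=ld("top0.png"); k=155/600
P=lambda x,y,z:w(d,100+x*k-.5+k/2,130+y*k-.5+k/2,z)
c=P(306,293,.045); n=P(167,337,.05); p=P(362,416,.06); kb=P(280,274,.1)
posts=[P(52,208,.06),P(386,38,.06),P(549,366,.06),P(207,540,.06)]
print(c,kb,n,p,np.round(posts,3),np.mean(posts,0))
for q in(n,p): print(np.degrees(np.arctan2(*(q-c)[1::-1])),np.linalg.norm((q-c)[:2]))
print("knob range",w(d,174,201),w(d,172,200))
q=70/200
for (x,y,z) in((724-600,72,.132),(689-600,93,.01)): print("scope/stand",w(d,400+x*q,210+y*q,z))
print(w(d,440,236))
for u,v,z in((336,198,.1),(340,241,.12),(340,289,.1)): print("jar",w(d,u,v))
print([round(np.hypot(*w(d,u,v,.01)[:2]),3) for u,v in((431,242),(469,326))])
f=ld("side0.png")
print("side: scope top",w(f,390,289,.132),"knob",w(f,287,159,.1))
E
```

```text
[0.53926491 0.21290518 0.045     ] [0.53936309 0.21271014 0.1       ] [0.51424869 0.28521458 0.05      ] [0.47083987 0.1773962  0.06      ] [[0.582 0.346 0.06 ]
 [0.676 0.171 0.06 ]
 [0.498 0.079 0.06 ]
 [0.405 0.257 0.06 ]] [0.54026929 0.21318628 0.06      ]
109.0836216193007 0.07651445037193866
-152.5730778305009 0.07709003813170497
knob range [0.53792555 0.20824133 0.10143626] [0.54027715 0.21277792 0.09956825]
scope/stand [ 0.46748132 -0.31932305  0.132     ]
scope/stand [ 0.46703539 -0.31844249  0.01      ]
[ 0.46592467 -0.31278674  0.13187941]
jar [ 0.5438451  -0.11353313  0.10819116]
jar [ 0.45649783 -0.12098577  0.12385535]
jar [ 0.36476715 -0.12166847  0.10113675]
[np.float64(0.566), np.float64(0.49)]
side: scope top [ 0.46604461 -0.31835507  0.132     ] knob [0.54066303 0.21037094 0.1       ]
```

```bash
python3 - <<'E'
from h import *
print(shift([.5395,.2127,.222]))
print(viewer.get_image("wrist")["T_tool_cam"])
E
```

```text
[-3.86946660e+02 -1.17814302e+02  4.60830878e-02]
[[-3.39567369e-04  9.64887115e-01  2.62664689e-01  7.49329980e-02]
 [ 9.99999934e-01  3.60910230e-04 -3.30089448e-05 -9.33759278e-04]
 [-1.26648279e-04  2.62664661e-01 -9.64887175e-01 -1.63153550e-01]
 [ 0.00000000e+00  0.00000000e+00  0.00000000e+00  1.00000000e+00]]
```

```bash
python3 -m jog '[-38.7,-11.8,0,0,0,0,1,-38.7,-11.8,0,0,0,0,1,-38.7,-11.8,0,0,0,0,1,-38.7,-11.8,0,0,0,0,1,-38.7,-11.8,0,0,0,0,1,-38.7,-11.8,0,0,0,0,1,-38.7,-11.8,0,0,0,0,1,-38.7,-11.8,0,0,0,0,1,-38.7,-11.8,0,0,0,0,1,-38.7,-11.8,0,0,0,0,1]' && python3 -m jog '[0,0,0,0,0,8.5,1,0,0,0,0,0,8.5,1,0,0,0,0,0,8.5,1,0,0,0,0,0,8.5,1,0,0,0,0,0,8.5,1,0,0,0,0,0,8.5,1,0,0,0,0,0,8.5,1,0,0,0,0,0,8.5,1,0,0,0,0,0,8.5,1,0,0,0,0,0,8.5,1]'
python3 - <<'E'
from h import *
d=snap("wrist","w1.png"); s=sense(); print(s["joint_positions"],s["eef_pos"],shift([.5395,.2127,.085]))
cv2.imwrite("pics/w1.png",cv2.convertScaleAbs(d["img"],alpha=1.6))
E
```

```text
time: 1.15
eef_pos: [0.5405, 0.2113, 0.2223]
orientation: [-0.724, -3.057, 0.0]
force: [-0.4, 0.6, 0.2]
opening: 1.005
finger_force: 0.0
time: 2.15
eef_pos: [0.5395, 0.2127, 0.2221]
orientation: [-2.604, -1.757, 0.001]
force: [0.1, -0.1, -0.2]
opening: 1.0
finger_force: 0.0
[3.12295640e-01 3.67248065e-01 1.43232887e+00 3.89455221e-06
 1.34255881e+00 7.05621066e-01] [0.53949626 0.21264338 0.22215609] [1.01643082e-01 3.87892366e-02 1.37156054e+02]
```

View pics/w1.png

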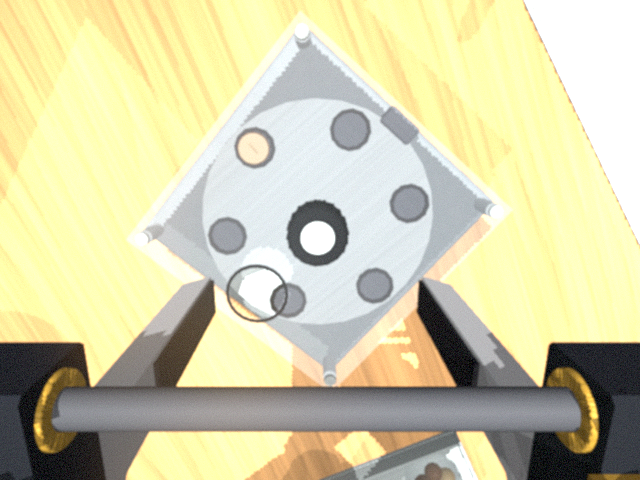

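The wrist view shows the knob centred at (318,237), the nut at (254,147), the port ring at (257,293), and empty seats at (227,236), (288,300), (375,286), (409,203) and (350,129).

```bash
python3 - <<'E'
from h import *
d=ld("w1.png")
se=np.array([w(d,u,v,.048)[:2] for u,v in((254,147),(227,236),(288,300),(375,286),(409,203),(350,129))])
c=se.mean(0); p=w(d,257,293,.06)[:2]; print("c",c,"knob",w(d,318,237,.1),"port",p,"nut",se[0])
A=lambda q:np.degrees(np.arctan2(*(q-c)[::-1]))
print([A(q) for q in se],A(p),np.linalg.norm(p-c))
P=np.array([w(d,u,v,.06)[:2] for u,v in((303,33),(150,234),(330,377),(492,210))]); print("posts mean",P.mean(0))
E
```

```text
c [0.54168186 0.2119085 ] knob [0.5416406  0.21068604 0.1       ] port [0.47209643 0.17470757] nut [0.51722315 0.28526345]
[np.float64(108.43990863133348), np.float64(168.6029908802284), np.float64(-131.4654112138011), np.float64(-71.6244949076134), np.float64(-11.583804927939338), np.float64(48.525069849304025)] -151.87068324148836 0.07890527059396191
posts mean [0.54279664 0.21122526]
```

```bash
python3 -c "
from h import *
print(shift([.5405,.212,.085]))"
python3 -m jog '[0,1,14,0,0,0,1,0,0,14,0,0,0,1,0,0,14,0,0,0,1,0,0,14,0,0,0,1,0,0,14,0,0,0,1,0,0,14,0,0,0,1,0,0,14,0,0,0,1,0,0,14,0,0,0,1,0,0,14,0,0,0,1,0,0,11,0,0,0,1]' && python3 -m jog '[0,0,0,0,0,0,0.3,0,0,0,0,0,0,0.3,0,0,0,0,0,0,0.3,0,0,0,0,0,0,0.3,0,0,0,0,0,0,0.3,0,0,0,0,0,0,0.3,0,0,0,0,0,0,0.3,0,0,0,0,0,0,0.3,0,0,0,0,0,0,0.3,0,0,0,0,0,0,0.3]' 25
```

```text
[ -0.16164168   1.23071246 137.15565064]
time: 3.2
eef_pos: [0.5403, 0.2122, 0.084]
orientation: [-2.599, -1.765, 0.001]
force: [0.1, -0.4, -0.0]
opening: 0.996
finger_force: 0.0
time: 4.2
eef_pos: [0.5404, 0.2124, 0.0856]
orientation: [-2.599, -1.765, 0.0]
force: [-3.0, 0.9, 3.2]
opening: 0.46
finger_force: 25.0
```

```bash
python3 -m jog '[0,0,0,0,0,-7,0.3,0,0,0,0,0,-7,0.3,0,0,0,0,0,-7,0.3,0,0,0,0,0,-7,0.3,0,0,0,0,0,-7,0.3,0,0,0,0,0,-7,0.3,0,0,0,0,0,-7,0.3,0,0,0,0,0,-7,0.3,0,0,0,0,0,-7,0.3,0,0,0,0,0,-7,0.3]' && python3 -m jog '[0,0,0,0,0,-7,0.3,0,0,0,0,0,-7,0.3,0,0,0,0,0,-7,0.3,0,0,0,0,0,-5,0.3,0,0,0,0,0,-3.5,0.3,0,0,0,0,0,0,0.3,0,0,0,0,0,0,0.3,0,0,0,0,0,0,0.3,0,0,0,0,0,0,0.3,0,0,0,0,0,0,0.3]'
python3 - <<'E'
from h import *
s=sense(); print(s["joint_positions"],s["wrist_torque"])
d=snap("wrist","w2.png"); t=snap("top","top1.png")
a=np.hstack([cv2.resize(d["img"],(480,360)),cv2.resize(t["img"][130:285,100:255],(320,360),interpolation=cv2.INTER_CUBIC)])
cv2.imwrite("pics/w2.png",cv2.convertScaleAbs(a,alpha=1.6))
E
```

```text
time: 5.2
eef_pos: [0.5401, 0.2123, 0.0855]
orientation: [-1.109, -2.938, 0.001]
force: [-6.5, 0.4, 6.0]
opening: 0.464
finger_force: 25.0
time: 6.2
eef_pos: [0.5401, 0.2122, 0.0856]
orientation: [-0.332, -3.123, 0.001]
force: [-7.2, -1.6, 6.7]
opening: 0.463
finger_force: 25.0
[ 3.11282184e-01  5.10779430e-01  1.56431629e+00  7.45560718e-05
  1.06767311e+00 -1.04783862e+00] [-0.10665793  1.23124044  0.02034599]
```

View pics/w2.png

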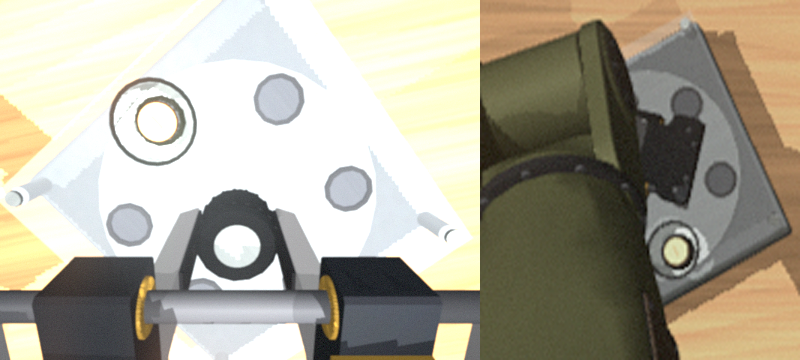

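The nut, at (158,122) in the left panel, lies inside the port ring. I'll release the knob and rise.

```bash
python3 -m jog '[0,0,0,0,0,0,1,0,0,0,0,0,0,1,0,0,0,0,0,0,1,0,0,0,0,0,0,1,0,0,0,0,0,0,1,0,0,0,0,0,0,1,0,0,0,0,0,0,1,0,0,0,0,0,0,1,0,0,0,0,0,0,1,0,0,0,0,0,0,1]' && python3 -m jog '[0,0,-10,0,0,0,1,0,0,-15,0,0,0,1,0,0,-15,0,0,0,1,0,0,-20,0,0,0,1,0,0,-20,0,0,0,1,0,0,-20,0,0,0,1,0,0,-20,0,0,0,1,0,0,-15,0,0,0,1,0,0,0,0,0,0,1,0,0,0,0,0,0,1]'
python3 - <<'E'
from h import *
d=snap("wrist","w3.png")
cv2.imwrite("pics/w3.png",cv2.convertScaleAbs(d["img"],alpha=1.2))
E
```

```text
time: 7.3
eef_pos: [0.5405, 0.2123, 0.0855]
orientation: [0.332, 3.124, 0.0]
force: [0.2, -0.3, 0.3]
opening: 1.001
finger_force: 0.0
time: 8.3
eef_pos: [0.5404, 0.2123, 0.2208]
orientation: [0.332, 3.123, 0.0]
force: [0.6, -0.1, -0.2]
opening: 0.998
finger_force: 0.0
```

View pics/w3.png

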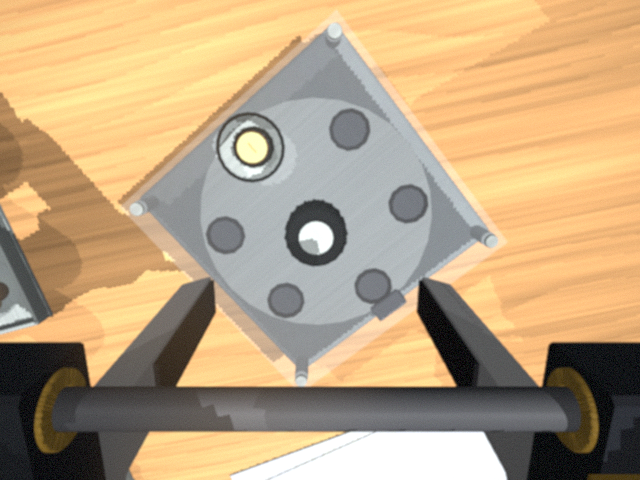

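Nut and port coincide (253,147 versus 250,147), so the click is done.

```bash
python3 - <<'E'
from h import *
d=ld("w3.png"); print("nut",w(d,253,147,.05),"port",w(d,250,147,.06))
c=np.mean([w(d,u,v,.048) for u,v in((253,147),(350,129),(408,203),(373,286),(286,300),(225,235))],0);print(c, sense()["joint_positions"])
print(shift([.4665,-.3185,.235]))
E
```

```text
nut [0.47216456 0.17528942 0.05      ] port [0.47151532 0.1746007  0.06      ]
[0.53982975 0.21119661 0.048     ] [ 3.11236252e-01  3.70016510e-01  1.43332918e+00 -1.97887241e-05
  1.33871656e+00 -1.04783233e+00]
[ -39.40076739 -534.39883054  -14.75510656]
```

```bash
python3 -m jog '[-2,-15,-1,0,0,0,1,-2,-27,-2,0,0,0,1,-2,-30,-2,0,0,0,1,-2,-30,-2,0,0,0,1,-2,-30,-2,0,0,0,1,-2,-30,-2,0,0,0,1,-2,-30,-2,0,0,0,1,-2,-30,-2,0,0,0,1,-2,-30,0,0,0,0,1,-2,-30,0,0,0,0,1]' && python3 -m jog '[-2,-30,0,0,0,0,1,-2,-30,0,0,0,0,1,-2,-30,0,0,0,0,1,-2,-30,0,0,0,0,1,-2,-30,0,0,0,0,1,-2,-30,0,0,0,0,1,-2,-30,0,0,0,0,1,-2,-25,0,0,0,0,1,-2,-17,0,0,0,0,1,-1,0,0,0,0,0,1]'
python3 - <<'E'
from h import *
d=snap("wrist","w4.png"); print(sense()["joint_positions"],sense()["eef_pos"])
cv2.imwrite("pics/w4.png",cv2.convertScaleAbs(d["img"],alpha=1.4))
E
```

```text
time: 9.35
eef_pos: [0.4998, -0.0695, 0.235]
orientation: [-0.332, -3.123, 0.0]
force: [0.4, 0.3, -0.5]
opening: 0.997
finger_force: 0.0
time: 10.35
eef_pos: [0.4655, -0.3196, 0.2348]
orientation: [-0.335, -3.123, -0.001]
force: [0.7, 0.8, 0.4]
opening: 1.002
finger_force: 0.0
[-6.64281140e-01  3.23397448e-01  1.46109545e+00  8.87816287e-05
  1.35813068e+00 -2.02207545e+00] [ 0.46601225 -0.31836944  0.23490241]
```

View pics/w4.png

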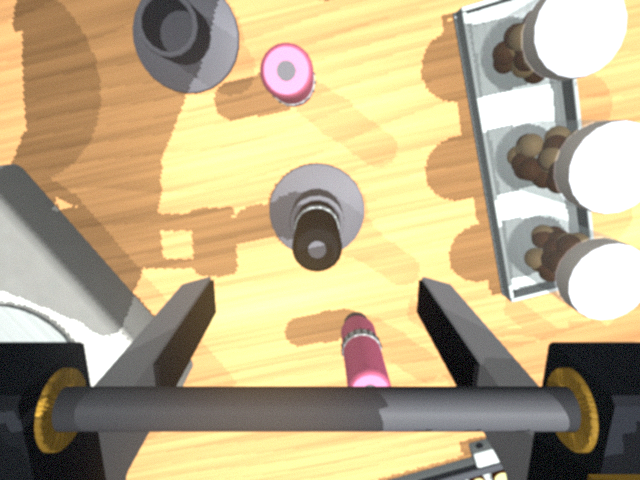

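The scope's top is at (318,249), the stand foot's centre is near (317,206), and it sits between the open fingers.

```bash
python3 - <<'E'
from h import *
d=ld("w4.png"); p=w(d,318,249,.132); print(p,w(d,317,207,.01),w(d,318,249)); p[2]=.1;print(shift(p))
E
```

```text
[ 0.46958546 -0.32026448  0.132     ] [ 0.46443547 -0.31947332  0.01      ] [ 0.46927769 -0.32020352  0.13305386]
[ -4.01312495  -1.16796044 134.89829826]
```

```bash
python3 -m jog '[-2,-1,14,0,0,0,1,0,0,16,0,0,0,1,0,0,16,0,0,0,1,0,0,16,0,0,0,1,0,0,16,0,0,0,1,0,0,16,0,0,0,1,0,0,16,0,0,0,1,0,0,15,0,0,0,1,0,0,10,0,0,0,1,0,0,0,0,0,0,1]' && python3 -m jog '[0,0,0,0,0,0,0.2,0,0,0,0,0,0,0.2,0,0,0,0,0,0,0.2,0,0,0,0,0,0,0.2,0,0,0,0,0,0,0.2,0,0,0,0,0,0,0.2,0,0,0,0,0,0,0.2,0,0,0,0,0,0,0.2,0,0,0,0,0,0,0.2,0,0,0,0,0,0,0.2]' 20 && python3 -m jog '[0,0,-8,0,0,0,0.2,0,0,-12,0,0,0,0.2,0,0,-16,0,0,0,0.2,0,0,-18,0,0,0,0.2,0,0,-18,0,0,0,0.2,0,0,-18,0,0,0,0.2,0,0,-18,0,0,0,0.2,0,0,-18,0,0,0,0.2,0,0,-16,0,0,0,0.2,0,0,-8,0,0,0,0.2]'
python3 - <<'E'
from h import *
s=sense();print(s["joint_positions"],s["eef_pos"])
d=snap("side","s5.png");t=snap("wrist","w5.png")
a=cv2.convertScaleAbs(np.hstack([cv2.resize(d["img"][90:390,240:540],(400,400)),cv2.resize(t["img"][60:460,120:520],(400,400))]),alpha=1.6); cv2.imwrite("pics/c5.png",a)
E
```

```text
time: 11.4
eef_pos: [0.4678, -0.3182, 0.0988]
orientation: [-0.33, -3.122, -0.002]
force: [-0.6, -0.2, -0.4]
opening: 0.999
finger_force: 0.0
time: 12.4
eef_pos: [0.4682, -0.3194, 0.1004]
orientation: [-0.332, -3.124, 0.0]
force: [0.3, -1.0, -0.1]
opening: 0.355
finger_force: 20.0
time: 13.4
eef_pos: [0.4684, -0.3195, 0.2529]
orientation: [0.332, 3.122, -0.002]
force: [1.1, 0.2, -1.0]
opening: 0.358
finger_force: 20.0
[-6.63217025e-01  3.15204648e-01  1.43010798e+00  3.70255984e-06
  1.39352698e+00 -2.02231777e+00] [ 0.46839771 -0.31949935  0.25288789]
```

View pics/c5.png

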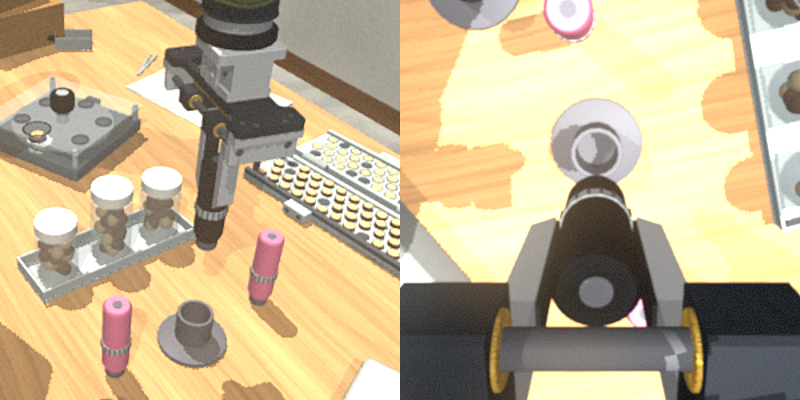

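The scope is held clear of the stand. I'll measure its axis and lens end from the side depth before the transfer.

```bash
cat >> h.py <<'E'
from scipy.optimize import least_squares
def cloud(d):
    v,u=np.nonzero(d["range_z"]>0); f=240/np.tan(np.radians(float(d["fov_y"]))/2); z=d["range_z"][v,u]
    return np.c_[(u-d["cx"])/f*z,-(v-d["cy"])/f*z,-z,np.ones(len(z))]@np.array(d["extrinsics"])[:3].T
def scope(d,xy,lens,near=.03):
    "axis fit from slices of known radius; lens = expected lens height"
    P=cloud(d); P=P[np.hypot(*(P[:,:2]-xy).T)<near]; out=[]
    for lo,hi,rad in((.002,.011,.0125),(.024,.036,.017),(.036,.048,.017)):
        q=P[(P[:,2]>lens+lo)&(P[:,2]<lens+hi)]
        if len(q)<8: out.append(None);continue
        s=least_squares(lambda c:np.hypot(*(q[:,:2]-c).T)-rad,xy,loss="soft_l1",f_scale=.001)
        out.append((np.round(s.x,4),round(float(q[:,2].mean()),4),len(q),round(float(np.sqrt(np.mean(s.fun**2))),4)))
    return out,P[:,2].min()
E
python3 - <<'E'
from h import *
for f in("s5.png","w5.png"):print(*scope(ld(f),np.array([.468,-.3195]),.167),sep="\n")
E
```

```text
[(array([ 0.468 , -0.3191]), 0.1731, 68, 0.0007), (array([ 0.4678, -0.3191]), 0.1972, 142, 0.0008), (array([ 0.468, -0.319]), 0.2089, 138, 0.0008)]
0.007155709996502724
[(array([ 0.4695, -0.3216]), 0.1715, 22, 0.0001), (array([ 0.4696, -0.3215]), 0.1969, 295, 0.0001), (array([ 0.4695, -0.3214]), 0.2084, 296, 0.0002)]
0.008215347285271846
```

```bash
python3 -c "
from h import *
print(shift([.4711,.1757,.253]))"
```

```text
[101.40880538 484.72801055  -1.80100966]
```

```bash
python3 -m jog '[2,9,0,0,0,0,0.2,4,18,0,0,0,0,0.2,5,25,0,0,0,0,0.2,6,30,0,0,0,0,0.2,6,30,0,0,0,0,0.2,6,30,0,0,0,0,0.2,6,30,0,0,0,0,0.2,6,30,0,0,0,0,0.2,6,30,0,0,0,0,0.2,6,30,0,0,0,0,0.2]' && python3 -m jog '[6,30,0,0,0,0,0.2,6,30,0,0,0,0,0.2,6,30,0,0,0,0,0.2,6,30,0,0,0,0,0.2,6,30,0,0,0,0,0.2,6,25,0,0,0,0,0.2,5,20,0,0,0,0,0.2,4,15,0,0,0,0,0.2,3,9,0,0,0,0,0.2,1.5,4,0,0,0,0,0.2]' && python3 -m jog '[0,0,5,0,0,0,0.2,0,0,8,0,0,0,0.2,0,0,10,0,0,0,0.2,0,0,10,0,0,0,0.2,0,0,10,0,0,0,0.2,0,0,10,0,0,0,0.2,0,0,10,0,0,0,0.2,0,0,7,0,0,0,0.2,0,0,5,0,0,0,0.2,0,0,0,0,0,0,0.2]'
python3 - <<'E'
from h import *
s=sense();print(s["eef_pos"],s["joint_positions"],shift([.4711,.1757,.146]))
d=snap("side","s6.png");t=snap("wrist","w6.png");snap("top","t6.png")
for q in(d,t):print(*scope(q,s["eef_pos"][:2],s["eef_pos"][2]-.086),sep="\n")
a=cv2.convertScaleAbs(np.hstack([cv2.resize(d["img"][110:230,210:330],(400,400),interpolation=cv2.INTER_CUBIC),cv2.resize(t["img"][60:360,170:470],(400,400))]),alpha=1.4); cv2.imwrite("pics/c6.png",a)
E
```

```text
time: 14.5
eef_pos: [0.4705, -0.0496, 0.2499]
orientation: [-0.331, -3.123, -0.0]
force: [0.6, 0.4, -1.1]
opening: 0.357
finger_force: 20.0
time: 15.5
eef_pos: [0.469, 0.1774, 0.2501]
orientation: [-0.33, -3.124, 0.0]
force: [-0.5, -0.1, -1.0]
opening: 0.359
finger_force: 20.0
time: 16.5
eef_pos: [0.4697, 0.1763, 0.1749]
orientation: [-0.332, -3.123, 0.001]
force: [0.1, 0.9, -0.7]
opening: 0.359
finger_force: 20.0
[0.46969932 0.17632025 0.17485432] [ 2.86096941e-01  2.39456251e-01  1.71343361e+00 -2.27827572e-06
  1.18957670e+00 -1.07298603e+00] [-1.52186748 -0.29997131 28.85329249]
[(array([0.4683, 0.1769]), 0.0948, 31, 0.0016), (array([0.4684, 0.1769]), 0.1187, 67, 0.0015), (array([0.4688, 0.1769]), 0.1306, 69, 0.0013)]
-0.0021690579680413435
[(array([0.4707, 0.1744]), 0.0933, 22, 0.0002), (array([0.4708, 0.1746]), 0.1188, 294, 0.0002), (array([0.4707, 0.1747]), 0.1304, 309, 0.0002)]
0.029144790997941372
```

View pics/c6.png

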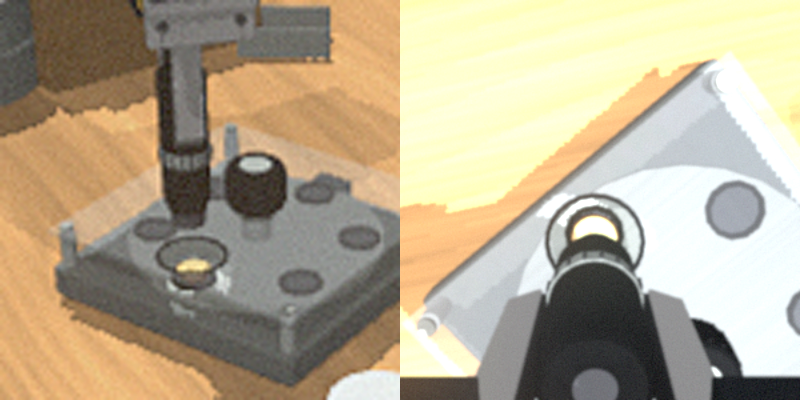

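The scope hangs above the port. The port ring is centred at crop (192,258) in the side view and about (595,245) in the wrist view.

```bash
python3 - <<'E'
from h import *
a,b=ld("s6.png"),ld("w6.png")
print("side port",w(a,210+192*.3,110+258*.3,.06),"nut",w(a,210+194*.3,110+268*.3,.05),"wrist port",w(b,170+195*.75,60+245*.75,.06))
E
```

```text
side port [0.46846638 0.17019328 0.06      ] nut [0.47044134 0.17220152 0.05      ] wrist port [0.47373794 0.17453962 0.06      ]
```

```bash
python3 -m jog '[-1,0,2,0,0,0,0.2,-1,0,4,0,0,0,0.2,0,0,4,0,0,0,0.2,0,0,4,0,0,0,0.2,0,0,4,0,0,0,0.2,0,0,4,0,0,0,0.2,0,0,3,0,0,0,0.2,0,0,2,0,0,0,0.2,0,0,1.5,0,0,0,0.2,0,0,0,0,0,0,0.2]'
python3 - <<'E'
from h import *
s=sense();print(s["eef_pos"],s["force"])
d=snap("side","s7.png");t=snap("wrist","w7.png");q=snap("top","t7.png")
for e in(d,t):print(*scope(e,s["eef_pos"][:2],s["eef_pos"][2]-.086,.025),sep="\n")
a=cv2.convertScaleAbs(np.hstack([cv2.resize(d["img"][150:210,240:300],(400,400),interpolation=cv2.INTER_CUBIC),cv2.resize(t["img"][150:290,246:386],(400,400),interpolation=cv2.INTER_CUBIC)]),alpha=1.3); cv2.imwrite("pics/c7.png",a)
E
```

```text
time: 17.65
eef_pos: [0.4718, 0.1759, 0.1468]
orientation: [-0.332, -3.124, 0.0]
force: [0.0, -0.8, -1.1]
opening: 0.36
finger_force: 20.0
[0.47179251 0.17594168 0.1468182 ] [ 0.0347461  -0.77221248 -1.13472876]
[(array([0.4708, 0.176 ]), 0.0672, 35, 0.0024), (array([0.4705, 0.1761]), 0.0911, 66, 0.0017), (array([0.4712, 0.1765]), 0.1027, 59, 0.0014)]
0.027936199233787762
[(array([0.468 , 0.1868]), 0.064, 35, 0.0049), (array([0.4727, 0.1742]), 0.0909, 309, 0.0001), (array([0.4727, 0.1742]), 0.1022, 290, 0.0002)]
0.036662847824435574
```

View pics/c7.png

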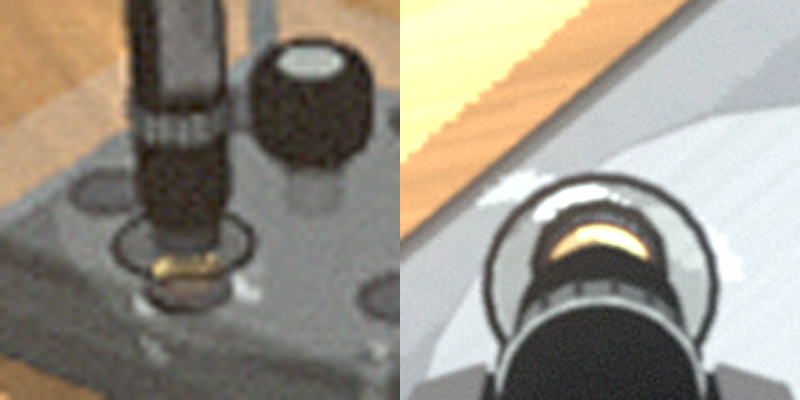

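The wrist view shows the port ring, the nut and the barrel on the same column (about 600). In the side view the nose is over the nut with a visible gap. A numeric check of the fore-aft offset follows.

```bash
python3 - <<'E'
from h import *
b=ld("w7.png"); P=lambda x,y,z:w(b,246+x*.35,150+y*.35,z)
l,r_,t=P(485,285,.06),P(718,285,.06),P(601,175,.06)
dirx=R.from_rotvec(sense()["orientation"]).as_matrix()[:,0]
c=t-np.sign(dirx@(t-l))*dirx*.023
print("ring width",np.linalg.norm(l-r_),"centre from top edge",c,"from sides",(l+r_)/2)
nt=P(600,223,.05); print("nut from top edge",nt-np.sign(dirx@(t-l))*dirx*.0125)
a=ld("s7.png"); S=lambda x,y,z:w(a,240+x*.15,150+y*.15,z)
print("side ring",S(183,243,.06),"lens front edge",S(187,252,.0608)+.0125*np.r_[.5,.86,0],"nut",S(187,283,.05)+.0125*np.r_[.5,.86,0])
E
```

```text
ring width 0.05122041683186715 centre from top edge [0.48810761 0.25921087 0.06000506] from sides [0.49016934 0.26110516 0.06      ]
nut from top edge [0.49146833 0.26277161 0.05000275]
side ring [0.46996265 0.17440268 0.06      ] lens front edge [0.47439217 0.17751863 0.0608    ] nut [0.47249499 0.17449855 0.05      ]
```

```bash
python3 - <<'E'
from h import *
b=ld("w7.png"); P=lambda x,y,z:w(b,246+(x-400)*.35,150+y*.35,z)
l,r_,t=P(485,285,.06),P(718,285,.06),P(601,175,.06)
dx=R.from_rotvec(sense()["orientation"]).as_matrix()[:,0]
print("ring width",np.linalg.norm(l-r_),"centre from top edge",t-dx*.023,"sides",(l+r_)/2)
nt=P(600,223,.05); print("nut",nt-dx*.0125)
E
```

```text
ring width 0.051221023801548665 centre from top edge [0.47005622 0.17537757 0.06000506] sides [0.47165965 0.1751428  0.06      ]
nut [0.47249013 0.17463378 0.05000275]
```

The wrist check puts the lens axis at (0.4727, 0.1742) and the nut at (0.4725, 0.1746), with the lens about 10.8 mm above the cut face and no contact force. Handing in.

```bash
python3 -c "
from cell import sense,r
s=sense();print(s['finger_force'],abs(s['joint_vel']).max(),r.sign_off())"
```

```text
the job is handed in; nothing more can be done
19.998443753574975 0.0017334707621565791 None
```

I handed the job in with the nut clicked under the port and the microscope held steady about 11 mm above it; the wrist camera put the lens within about 1 mm of centre, a cruder side-view reading up to 3.6 mm off, both inside the 6 mm limit, but no verdict came back.

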